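Pack a straightedge flush against a clay tile on the carving board

ROBOT

A 6-joint arm with a two-finger parallel gripper is mounted at the origin on the work surface. World frame = base frame: x ahead of the robot, y to its left, z up, the work surface at z = 0. Lengths are in mm, angles in rad, forces in N, time in s.
With the tool pointing down it reaches from about 250 to 775 mm from the base axis. Payload 4 kg.
Tool frame: the origin (TCP) lies between the finger pads; the fingertips stand 17 mm ahead of it and the grasp point (between the pads) lies 2 mm behind it (manip.tcp_to_tips is the distance from the TCP to the fingertips, in mm); z points along the fingers, y is the direction in which the jaws open and shut (so a half turn about z gives the same grasp; the last joint's range is limited). The gripper opens to 85 mm and grips with 20 to 120 N. Pads are 22 mm wide; open, the fingers measure 114 mm over their backs; the gripper's body (76 mm by 85 mm) begins 54 mm behind the grasp point. The pads swing forward as they close: fully open they stand 13 mm farther back than shut.
Start: joints at [-1.212, 0.087, 1.371, -0, 1.684, -0.103], TCP at [245.057, -492.405, 248.341] pointing down, gripper open.
Joint ranges: [-3.1, 3.1], [-0.76, 2.03], [0.27, 2.55], [-1.08, 4.22], [0.17, 2.65], [-2.57, 2.57]. Speed limits (rad/s): [2.79, 2.79, 3.14, 3.14, 3.14, 3.14].

INTERFACE

Orientations are given as [roll, pitch, yaw] about the fixed x, y, z axes, in that order (R = Rz(yaw) Ry(pitch) Rx(roll)).
In Python, from workcell import manip gives the robot as it stands. The module is installed in compiled form; this text tells all that it offers.
- The arm moves only by the tool servo_tool, never from a script. Its argument "motion" is a list of rows, each a list of 7 numbers: the shift along the tool's x, y, z in cm, then the turn, a rotation vector about the tool's x, y, z in degrees, then the finger opening in cm, from 0 to 8.54. In form: [[tx, ty, tz, wx, wy, wz, fingers], ...]. A call has exactly 5 rows; each row is the pose to reach, as a shift and turn from the pose commanded when the call began, along the tool's axes at that moment; what a row does not reach only later rows make up. A row lasts 1/8 s, in which the tool goes at most 62.5 mm and 10.7 degrees, less where a joint would pass 70% of its speed; a pose out of reach is approached as far as the arm can. A call with a gripper value outside its range is refused whole. The fingers move at their own pace and stop on an object; the grip force is fixed at half the most. Time passes only in rows, so rows that repeat a pose let the fingers close, or fill a call up. It gives the time, the measured TCP pose, the force and the opening at its end, in the units of the state.
- manip.get_obs(): the state, without advancing time (a new reading comes with each control period).
- manip.capture(name): name is "scene" or "top"; returns a dict with "frame" (400x640x3 uint8, red, green, blue), "mtx" (3x3 intrinsics, pixels), "rvec" (rotation vector, rad) and "tvec" (3), from world to camera coordinates, as OpenCV has them. Camera axes: x right, y down, z forward; pixel columns grow to the right and rows downward; lengths in mm; the calibration is good to about 2 mm. A picture is of the moment at which its call begins. There is no depth.
- manip.hand_in(): hands the job in, once; it reports no verdict.
The state is a dict: "clock": time; "joint_positions": joint angles; "qvel": joint speeds; "tau": joint torques, N m; "eef_pos": TCP position; "tool_rot": TCP orientation; "force": force on the tool from outside, world axes, zero at the start; "moment": the same for the moment, N m; "finger_gap": finger opening in mm.
Only numpy, scipy, OpenCV 4.12 (cv2) and the standard library are available. Lean on these libraries where they do the work, as an engineer would, in place of code of your own. Each camera call takes 0.05 s, during which the arm holds its last target.

TASK

On the carving board, lay the straightedge, grip rib up, in the slot between clay tile and dark fence, flush along the tile's edge and reaching past both ends of it. Pin it there with the two packing blocks that together snugly fill the space left up to the fence, standing upright one behind the other from straightedge to fence, near the middle. Do not force anything or press hard on the soft tile, and leave the other blocks, jar, bowl, pot and brush where they are.

Things in the scene. Friction and masses are not known exactly. Their poses are not given: they have to be found in the camera images.
- jig: Carving board, fixed: plywood 240 mm (its own x) x 222 mm (y) x 12 mm thick. Origin on its underside, below the middle of the slot. The board reaches from y = -150 to +72 mm and x = -120 to +120 mm. On it lie the tile (y = -140 to -40 mm) and the fence (y = +40 to +62 mm); between them is the slot, 80 mm wide, along x, open at both ends and above.
- slot (a point): Middle of the slot's floor: the point on the carving board's upper face (12 mm above the table) halfway between the tile's edge (40 mm off towards -y) and the fence's face (40 mm off towards +y). x runs along the slot, parallel to the tile's edge; z is up.
- tile: Soft clay tile with carved flowers, fixed on the carving board: 140 mm (x, along the slot) x 100 mm (y) x 20 mm thick, centred along the slot. Origin at the centre of its underside; its edge at +50 mm y bounds the slot.
- fence: Dark wooden fence bar, fixed on the carving board parallel to the tile's edge: 220 mm (x) x 22 mm (y) x 20 mm tall. Origin at the centre of its underside; its face at -11 mm y bounds the slot.
- straightedge: Aluminium straightedge: a bar 200 mm long (its own x) x 30 mm wide (y) x 24 mm tall, with an upright red grip rib along the middle of its top, 120 mm long x 10 mm thick, from 24 to 56 mm above the underside. 0.22 to 0.45 kg. Both long sides of the bar are alike and true. Origin at the centre of its underside; lies on the table, rib up, at the start.
- block_yellow: Packing block 18 mm thick: pale wood with its top 15 mm painted yellow. 56 mm long (its own x) x 18 mm thick (y) x 50 mm tall, its lowest 8 mm tapering by 2.5 mm on each long side as a lead-in (so the foot is 13 mm thick). Stands on its foot on the table at the start, and must stand so in the end. Origin at the centre of its underside.
- block_blue: Packing block 24 mm thick: pale wood with its top 15 mm painted blue. 56 mm long (its own x) x 24 mm thick (y) x 50 mm tall, its lowest 8 mm tapering by 2.5 mm on each long side as a lead-in (so the foot is 19 mm thick). Stands on its foot on the table at the start, and must stand so in the end. Origin at the centre of its underside.
- block_red: Packing block 30 mm thick: pale wood with its top 15 mm painted red. 56 mm long (its own x) x 30 mm thick (y) x 50 mm tall, its lowest 8 mm tapering by 2.5 mm on each long side as a lead-in (so the foot is 25 mm thick). Stands on its foot on the table at the start, and must stand so in the end. Origin at the centre of its underside.
- block_green: Packing block 38 mm thick: pale wood with its top 15 mm painted green. 56 mm long (its own x) x 38 mm thick (y) x 50 mm tall, its lowest 8 mm tapering by 2.5 mm on each long side as a lead-in (so the foot is 33 mm thick). Stands on its foot on the table at the start, and must stand so in the end. Origin at the centre of its underside.
- slip_jar: Small white jar with a cork lid, 38 mm diameter, 85 mm tall, standing on the carving board beyond the end of the tile, well clear of the slot. Bystander. Origin at the centre of its underside.
- water_bowl: Blue bowl, 104 mm diameter, 50 mm tall, on the table. Bystander. Origin at the centre of its underside.
- pot: Clay-brown round pot, 118 mm diameter, 110 mm tall, on the table. Bystander. Origin at the centre of its underside.
- glaze_brush: Flat brush lying on the table, 200 mm long, 42 mm wide, 20 mm tall, wooden handle. Bystander. Origin at its underside, near mid-length; its x axis runs along it.
Mind the look-alikes: they are no part of the job. Of the things like the straightedge, leave any that is green or orange; of the rest the larger one is meant.

How it is judged:
By the outcome, as a careful person would: the job done as asked, in the order asked, and still so for the second after the job is handed in, with the robot touching nothing.
It also fails if it takes over 72 s, if anything falls off the work surface, if the arm or the gripper's body presses on something with over 40 N, if the wrist force passes 120 N, or if a joint passes its speed limit or range.

## Working session

There is one attempt and no reset: what is moved stays moved. The work goes in short steps, Python scripts to look and compute and a tool call to move; the robot and the scene stay as the last step left them, time stands still between calls to the robot, and variables do not carry over. Pictures are saved under pics/ and viewed, and the job is handed in when it is done.

Besides the shell and the picture viewer there is one more tool, called by a JSON object that holds its "fn" and its "kwargs". servo_tool: Moves the arm, as the interface text tells. Its arguments: {"type":"object","properties":{"motion":{"type":"array","items":{"type":"array","items":{"type":"number"}}}},"required":["motion"]}

```bash
mkdir -p pics; python3 - <<'E'
from workcell import manip
import cv2,pickle
o=manip.get_obs();print(o['clock'],o['eef_pos'],o['tool_rot'],o['finger_gap'])
for n in("scene","top"):
    c=manip.capture(n);cv2.imwrite(f"pics/{n}0.png",c['frame'][...,::-1]);pickle.dump(c,open(f"{n}0.pkl","wb"));print(n,c['mtx'].tolist(),c['rvec'],c['tvec'])
E
```

```text
0.0 [ 244.8988866  -491.94981867  247.10014588] [-3.13933503e+00 -2.63531106e-04  4.61804181e-01] 85.46434704302763
scene [[403.55980463888136, 0.0, 317.7744258602619], [0.0, 403.55980463888136, 201.87154073227967], [0.0, 0.0, 1.0]] [ 0.64612614  2.57948629 -1.22036411] [ 439.17391094 -158.21579546 1560.93800879]
top [[442.63661987801004, 0.0, 323.91435209113985], [0.0, 442.63661987801004, 196.42141590172608], [0.0, 0.0, 1.0]] [ 2.14932951 -2.21289866  0.07529194] [  90.31960386  535.44261315 1131.70149991]
```

View pics/scene0.png

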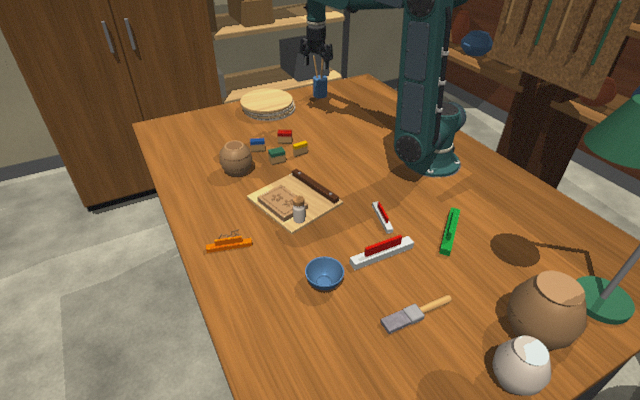

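View pics/top0.png

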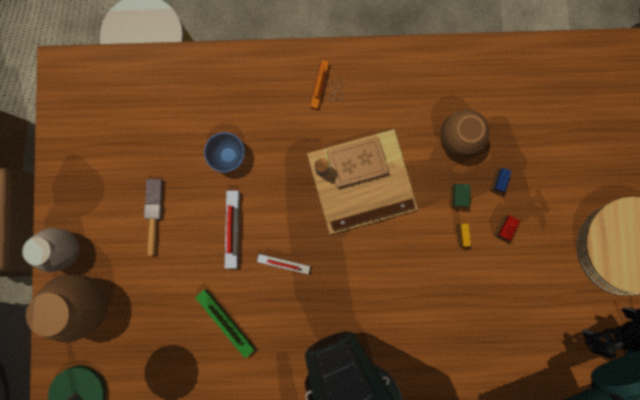

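The straightedge candidates in the top view are:
- white/red bar at (232,230)
- smaller white/red bar at (284,264)
- green bar at (225,322)
- orange bar at (320,85)

The larger non-green, non-orange one at (232,230) fits. For the blocks, the gap left is 80−30=50 mm, and only yellow 18 + red 30 = 48 fits snugly. I'll confirm both in crops.

```bash
cat >h.py <<'E'
import numpy as np,cv2,pickle
def load(n): return pickle.load(open(n+".pkl","rb"))
def ray(c,px,z):
    px=np.atleast_2d(np.asarray(px,float)); R=cv2.Rodrigues(np.array(c['rvec']))[0];t=np.array(c['tvec']).ravel()
    C=-R.T@t; d=np.c_[px,np.ones(len(px))]@np.linalg.inv(c['mtx']).T@R
    s=(z-C[2])/d[:,2]; return C+d*s[:,None]
def proj(c,P):
    return cv2.projectPoints(np.atleast_2d(np.asarray(P,float)),np.array(c['rvec']),np.array(c['tvec']),c['mtx'],None)[0][:,0]
E
python3 - <<'E'
from h import *
c=load("top0");f=c['frame'][...,::-1]
a=cv2.resize(f[115:275,190:320],None,fx=3,fy=3,interpolation=cv2.INTER_CUBIC)
b=cv2.resize(f[120:250,300:430],None,fx=3.7,fy=3.7,interpolation=cv2.INTER_CUBIC)
d=cv2.resize(f[160:260,440:530],None,fx=5,fy=5,interpolation=cv2.INTER_CUBIC)
cv2.imwrite("pics/a.png",a);cv2.imwrite("pics/b.png",b);cv2.imwrite("pics/d.png",d)
C=ray(c,[[320,200]],0);print(C)
hsv=cv2.cvtColor(f.copy(),cv2.COLOR_BGR2HSV)
def m(lo,hi,roi):
    x0,x1,y0,y1=roi;k=np.zeros(hsv.shape[:2],np.uint8);k[y0:y1,x0:x1]=cv2.inRange(hsv,lo,hi)[y0:y1,x0:x1];return k
def comp(name,k,z):
    cs,_=cv2.findContours(k,cv2.RETR_EXTERNAL,cv2.CHAIN_APPROX_NONE);q=max(cs,key=cv2.contourArea)[:,0].astype(float)
    n,l,s,ce=cv2.connectedComponentsWithStats(k);i=1+s[1:,4].argmax();cen=ray(c,ce[i],z)[0]
    ys,xs=np.where(l==i);P=ray(c,np.c_[xs,ys],z)[:,:2];ev,V=np.linalg.eigh(np.cov(P.T));
    r=cv2.minAreaRect(ray(c,q,z)[:,:2].astype(np.float32))
    print(name,ce[i].round(1),s[i,4],'cen',cen.round(1),'ang',np.degrees(np.arctan2(V[1,1],V[0,1])).round(1),'LW',np.sqrt(12*ev).round(1),'rect',r)
comp('yellow',m((20,130,110),(32,255,255),(440,490,215,255)),50)
comp('red',m((0,190,70),(8,255,255),(490,530,205,250)),50)
comp('rib',m((0,170,70),(8,255,255),(215,250,180,275)),56)
k=m((0,0,130),(179,70,255),(215,250,180,275));comp('bar',k,24)
E
```

```text
[[530.14751677  85.38456826   0.        ]]
yellow [465.2 234.4] 151 cen [ 429.6 -277.5   50. ] ang -176.4 LW [17.7 54.1] rect ((429.23175048828125, -277.53228759765625), (53.5069580078125, 18.464523315429688), 4.58828067779541)
red [509.1 227.3] 313 cen [ 444.  -388.7   50. ] ang 148.6 LW [33.9 57.6] rect ((444.13238525390625, -388.7025146484375), (34.35740661621094, 58.19692611694336), 60.32978057861328)
rib [229.6 228.9] 179 cen [460.4 313.5  56. ] ang 178.3 LW [ 10.  111.9] rect ((460.3570861816406, 313.165771484375), (10.080541610717773, 110.15270233154297), 88.35968780517578)
bar [231.5 198.2] 196 cen [540.  314.6  24. ] ang 175.3 LW [31.5 44.5] rect ((534.2313842773438, 314.62640380859375), (28.61875343322754, 54.522705078125), 89.27950286865234)
```

View pics/a.png

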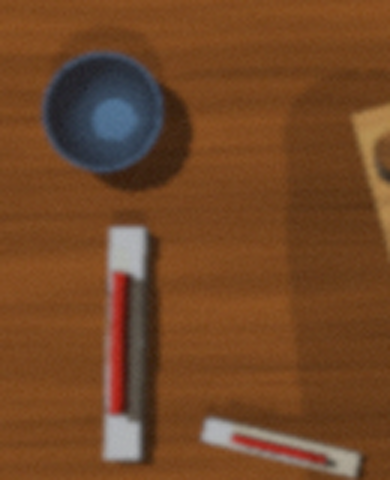

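View pics/b.png

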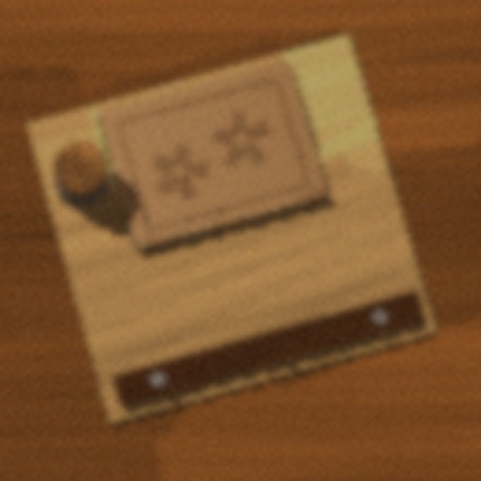

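View pics/d.png

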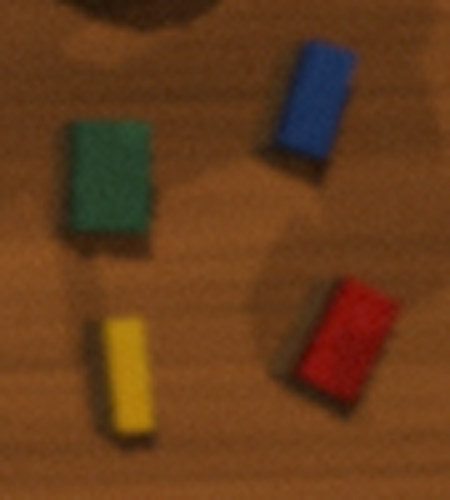

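```bash
cat >>h.py <<'E'
def edge(g,p,q,w=4,n=40):
    p=np.array(p,float);q=np.array(q,float);d=(q-p)/np.linalg.norm(q-p);nn=np.array([-d[1],d[0]])
    s=np.arange(-w,w+.01,.1);pts=[]
    for t in np.linspace(.08,.92,n):
        xy=p+t*(q-p)+s[:,None]*nn
        v=cv2.remap(g,xy[:,0].astype(np.float32)[None],xy[:,1].astype(np.float32)[None],cv2.INTER_LINEAR)[0].astype(float)
        v=cv2.GaussianBlur(v[None],(0,0),6)[0]
        G=np.abs(np.gradient(v));pts.append(p+t*(q-p)+s[G[5:-5].argmax()+5]*nn)
    pts=np.array(pts,np.float32)
    for _ in range(3):
        vx,vy,x,y=cv2.fitLine(pts,cv2.DIST_HUBER,0,.01,.01).ravel()
        r=np.abs((pts-[x,y])@[-vy,vx]);pts=pts[r<max(.6,2*np.median(r))]
    return np.array([x,y]),np.array([vx,vy]),len(pts),r.mean()
def isect(a,b):
    t=np.linalg.solve(np.c_[a[1],-b[1]],b[0]-a[0]);return a[0]+t[0]*a[1]
E
python3 - <<'E'
from h import *
c=load("top0");f=c['frame'];g=f.astype(np.float32).mean(2)
B=[(27,124),(350,36),(437,330),(110,424)]
B=[(300+(x+.5)/3.7-.5,120+(y+.5)/3.7-.5) for x,y in B]
E=[edge(g,B[i],B[(i+1)%4]) for i in range(4)]
print([ (e[2],round(e[3],2)) for e in E])
K=[isect(E[i-1],E[i]) for i in range(4)];W=ray(c,K,12)[:,:2];print(np.array(K).round(1).tolist(),W.round(1).tolist())
print('sides',[np.linalg.norm(W[i]-W[(i+1)%4]).round(1) for i in range(4)],'ang',[np.degrees(np.arctan2(*(W[(i+1)%4]-W[i])[::-1])).round(2) for i in range(4)])
def ln(p,q,z,name,ch):
    P=[(300+(x+.5)/3.7-.5,120+(y+.5)/3.7-.5) for x,y in(p,q)];e=edge(ch,*P,w=3)
    L=ray(c,[e[0]-15*e[1],e[0]+15*e[1]],z)[:,:2];print(name,e[2],round(e[3],2),L.round(1).tolist(),np.degrees(np.arctan2(*(L[1]-L[0])[::-1])).round(2));return L
T=ln((148,240),(325,196),32,'tile',g);F=ln((118,375),(418,292),32,'fence in',g);F2=ln((127,408),(430,325),32,'fence out',g)
# centre via x axis: board mid
u=(T[1]-T[0]);u/=np.linalg.norm(u);n=np.array([-u[1],u[0]]);
for nm,L in(('tile',T),('F',F),('F2',F2)):print(nm,n@(L.mean(0)))
for i in range(4):print('board',i,n@W[i],u@W[i])
# bar quad
Q=[(109,228),(147,228),(142,460),(102,460)];Q=[(190+(x+.5)/3-.5,115+(y+.5)/3-.5) for x,y in Q]
E=[edge(g,Q[i],Q[(i+1)%4],w=3) for i in range(4)];K=[isect(E[i-1],E[i]) for i in range(4)];W=ray(c,K,24)[:,:2]
print('bar',np.array(K).round(1).tolist(),W.round(1).tolist(),W.mean(0),[np.linalg.norm(W[i]-W[(i+1)%4]).round(1) for i in range(4)],[np.degrees(np.arctan2(*(W[(i+1)%4]-W[i])[::-1])).round(2) for i in range(4)])
for nm,q,o,z in(('yel',[(105,318),(143,318),(153,430),(113,434)],5,50),('red',[(348,278),(398,305),(350,402),(298,370)],5,50)):
    q=[(440+(x+.5)/5-.5,160+(y+.5)/5-.5) for x,y in q]
    ch=f[...,0].astype(np.float32)
    E=[edge(ch,q[i],q[(i+1)%4],w=2.5) for i in range(4)];K=[isect(E[i-1],E[i]) for i in range(4)];W=ray(c,K,z)[:,:2]
    print(nm,W.mean(0).round(1),[np.linalg.norm(W[i]-W[(i+1)%4]).round(1) for i in range(4)],[np.degrees(np.arctan2(*(W[(i+1)%4]-W[i])[::-1])).round(2) for i in range(4)])
E
```

```text
[(40, np.float32(0.09)), (37, np.float32(0.11)), (39, np.float32(0.13)), (40, np.float32(0.12))]
[[306.5, 152.8000030517578], [393.79998779296875, 128.5], [416.8999938964844, 207.3000030517578], [328.6000061035156, 232.0]] [[655.2, 117.3], [713.4, -115.5], [502.9, -167.4], [445.2, 65.1]]
sides [np.float64(240.0), np.float64(216.7), np.float64(239.5), np.float64(216.3)] ang [np.float64(-75.97), np.float64(-166.16), np.float64(103.94), np.float64(13.98)]
tile 40 0.09 [[571.7, -0.7], [590.3, -76.0]] -76.14
fence in 40 0.1 [[492.0, -14.8], [510.5, -89.7]] -76.12
fence out 40 0.15 [[465.9, -17.2], [484.4, -92.0]] -76.08
tile 554.905379084374
F 474.13084211445545
F2 448.21911708472055
board 0 664.1871418524211 43.02819512441966
board 1 664.898693398233 283.07599229880344
board 2 448.2017741201094 283.0082517016751
board 3 447.8559941717663 43.46031878110344
bar [[225.5, 190.10000610351562], [238.0, 190.1999969482422], [236.1999969482422, 267.70001220703125], [223.6999969482422, 268.0]] [[561.5, 329.9], [560.4, 297.5], [360.9, 304.9], [361.1, 337.0]] [460.9643998  317.32633042] [np.float64(32.5), np.float64(199.7), np.float64(32.0), np.float64(200.5)] [np.float64(-91.81), np.float64(177.85), np.float64(89.57), np.float64(-2.01)]
yel [ 429.  -277.9] [np.float64(19.0), np.float64(56.7), np.float64(18.0), np.float64(56.1)] [np.float64(-88.95), np.float64(-177.56), np.float64(89.24), np.float64(3.49)]
red [ 444.5 -389. ] [np.float64(26.6), np.float64(56.3), np.float64(28.2), np.float64(57.1)] [np.float64(-122.43), np.float64(152.08), np.float64(59.37), np.float64(-29.62)]
```

The crops confirm it: the large white bar with the long red rib (bar corners 225–238, 190–268, measured 200 x 32 mm), yellow block at (465,234) 56x18, and red block at (509,227) 57x~28. The board sides measured 240 mm and the slot 80.8 mm, so the measurements agree with the sizes given.

```bash
cat >n.py <<'E'
import sys,numpy as np
from scipy.spatial.transform import Rotation as R
from workcell import manip
U=np.array([np.cos(np.radians(-76.1)),np.sin(np.radians(-76.1))]);N=np.array([-U[1],U[0]])
def st():
    o=manip.get_obs();p=np.array(o['eef_pos']);r=R.from_euler('xyz',o['tool_rot']);return o,p,r
def show():
    o,p,r=st();print('t',round(o['clock'],2),'p',p.round(1),'rpy',np.degrees(o['tool_rot']).round(2),'F',np.round(o['force'],1),'gap',round(o['finger_gap'],1),'u,n',(U@p[:2]).round(1),(N@p[:2]).round(1))
def to(x,y,z,yaw,p=None,r=None):
    o,p0,r0=st();p=p0 if p is None else p
    d=r0.inv().apply(np.array([x,y,z])-p)/10;w=(r0.inv()*R.from_euler('xyz',[180,0,yaw],degrees=True)).as_rotvec(degrees=True)
    print('target',np.round([x,y,z],1),'-> tool cm',d.round(2),'rot',w.round(1),'mm',np.round(10*np.linalg.norm(d),0))
E
python3 -c "
from n import *
show();to(461,315.5,110,178);print((163.2*U+539.9*N),(163.2*U+529.4*N))"
```

```text
t 0.1 p [ 244.9 -492.   247.2] rpy [-1.7988e+02 -1.0000e-02  2.6460e+01] F [0.3 0.7 1.1] gap 85.4 u,n 536.4 119.5
target [461.  315.5 110. ] -> tool cm [ 55.32 -62.64  13.86] rot [  -0.    -0.2 -151.5] mm 847.0
[563.29504494 -28.72180966] [553.10252188 -31.24420411]
```

{"fn": "servo_tool", "kwargs": {"motion": [[3.7,-4.2,0.4,0,0,-10,3.5],[7.4,-8.4,0.8,0,0,-20,3.5],[11.1,-12.6,1.2,0,0,-30,3.5],[14.8,-16.8,1.6,0,0,-40,3.5],[18.5,-21,2,0,0,-50,3.5]]}}

```text
clock: 0.72
eef_pos: [317.1, -220.1, 227.7]
tool_rot: [-3.141, -0.0, 1.34]
force: [1.1, -1.1, -0.1]
finger_gap: 35.3
```

```bash
python3 -c "
from n import *
show();to(461,315.5,110,178)"
```

```text
t 0.72 p [ 317.1 -220.1  227.7] rpy [-1.7999e+02 -3.0000e-02  7.6750e+01] F [ 1.1 -1.1 -0.1] gap 35.3 u,n 289.8 254.9
target [461.  315.5 110. ] -> tool cm [55.43  1.74 11.8 ] rot [   0.    -0.  -101.3] mm 567.0
```

{"fn": "servo_tool", "kwargs": {"motion": [[5.5,0.2,1.2,0,0,-10.2,3.5],[11,0.4,2.4,0,0,-20.4,3.5],[16.6,0.5,3.6,0,0,-30.6,3.5],[22.2,0.7,4.8,0,0,-40.8,3.5],[27.7,0.9,5.9,0,0,-51,3.5]]}}

```text
clock: 1.35
eef_pos: [390.6, 47.1, 168.7]
tool_rot: [-3.142, 0.0, 2.231]
force: [0.3, -0.3, -0.2]
finger_gap: 34.8
```

```bash
python3 -c "
from n import *
show();to(461,315.5,110,178)"
```

```text
t 1.35 p [390.6  47.1 168.7] rpy [-1.8000e+02  2.0000e-02  1.2781e+02] F [ 0.3 -0.3 -0.2] gap 34.8 u,n 48.1 390.4
target [461.  315.5 110. ] -> tool cm [16.89 22.02  5.86] rot [ -0.    0.  -50.2] mm 284.0
```

{"fn": "servo_tool", "kwargs": {"motion": [[3.4,4.4,1,0,0,-10,3.5],[6.8,8.8,2,0,0,-20,3.5],[10.1,13.2,3,0,0,-30,3.5],[13.5,17.6,4.4,0,0,-40,3.5],[16.9,22,5.9,0,0,-50.2,3.5]]}}

```text
clock: 1.98
eef_pos: [462.6, 315.0, 109.5]
tool_rot: [-3.141, -0.0, 3.107]
force: [0.8, -0.0, 1.5]
finger_gap: 35.2
```

```bash
python3 -c "
from n import *
show();to(461,315.5,46,178)
from workcell import manip
import cv2
c=manip.capture('scene');cv2.imwrite('pics/s1.png',cv2.resize(c['frame'][150:320,280:480,::-1],None,fx=3,fy=3,interpolation=2))
"
```

```text
t 1.98 p [462.6 315.  109.5] rpy [-179.97   -0.    178.02] F [ 0.8 -0.   1.5] gap 35.2 u,n -194.6 524.7
target [461.  315.5  46. ] -> tool cm [0.16 0.05 6.35] rot [-0. -0.  0.] mm 63.0
```

View pics/s1.png

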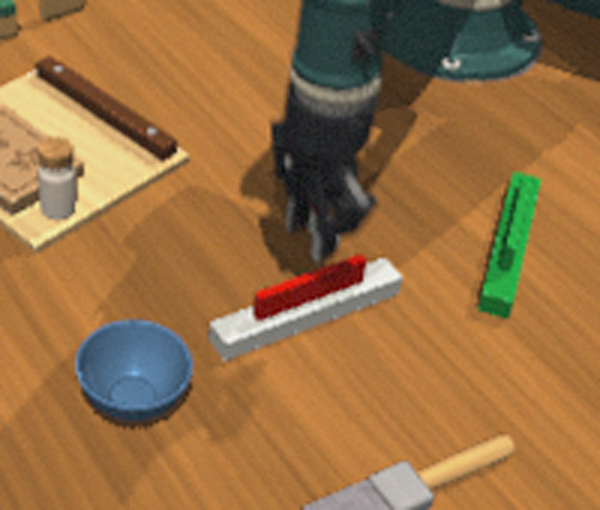

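The gripper is right above the rib (tips at about (320,255) in the crop), with the fingers straddling it. Descending.

{"fn": "servo_tool", "kwargs": {"motion": [[0.1,0,2.5,0,0,0,3.5],[0.1,0,4.8,0,0,0,3.5],[0.1,0,6.3,0,0,0,3.5],[0.1,0,6.3,0,0,0,0],[0.1,0,6.3,0,0,0,0]]}}

```text
clock: 2.65
eef_pos: [461.9, 313.1, 47.8]
tool_rot: [3.141, 0.001, 3.1]
force: [0.8, -0.3, -2.1]
finger_gap: 8.8
```

{"fn": "servo_tool", "kwargs": {"motion": [[0,0,0,0,0,0,0],[0,0,0,0,0,0,0],[0,0,-0.5,0,0,0,0],[0,0,-2,0,0,0,0],[0,0,-4,0,0,0,0]]}}

```text
clock: 3.28
eef_pos: [461.5, 313.2, 88.3]
tool_rot: [-3.141, -0.0, 3.101]
force: [1.3, 0.3, -2.5]
finger_gap: 9.3
```

```bash
python3 -c "
from n import *
show();to(*(163.2*U+532*N),180,103.9)
from workcell import manip
import cv2
c=manip.capture('scene');cv2.imwrite('pics/s2.png',cv2.resize(c['frame'][150:320,280:480,::-1],None,fx=3,fy=3,interpolation=2))
"
```

```text
t 3.27 p [461.5 313.2  88.3] rpy [-1.7999e+02 -1.0000e-02  1.7766e+02] F [ 1.3  0.3 -2.5] gap 9.3 u,n -193.1 523.2
target [555.6 -30.6 180. ] -> tool cm [-10.81 -33.97  -9.16] rot [-0.   0.  73.8] mm 368.0
```

View pics/s2.png

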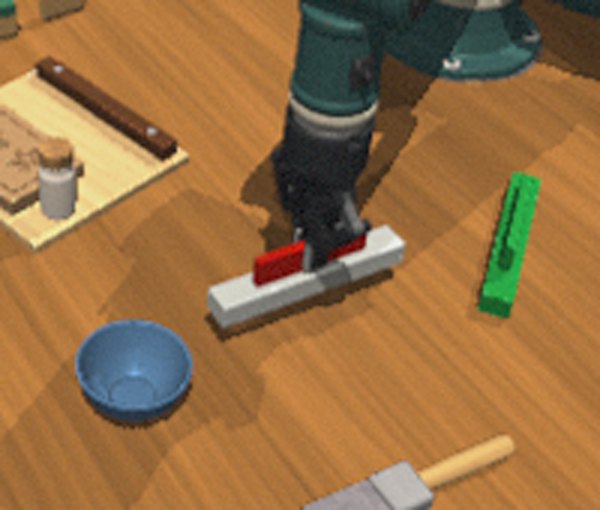

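The bar is held at its middle by the rib (gap 9.3) and is off the table. I'll raise it and carry it over the slot.

{"fn": "servo_tool", "kwargs": {"motion": [[0,0,-3,0,0,0,0],[-0.5,-3,-7,0,0,7,0],[-2,-8,-9.2,0,0,16,0],[-4,-13,-9.2,0,0,26,0],[-6,-18,-9.2,0,0,36,0]]}}

```text
clock: 3.95
eef_pos: [515.0, 129.6, 181.0]
tool_rot: [3.139, 0.002, 2.467]
force: [0.4, -0.3, -2.5]
finger_gap: 9.1
```

```bash
python3 -c "
from n import *
show();to(*(163.2*U+532*N),180,103.9)
"
```

```text
t 3.95 p [515.  129.6 181. ] rpy [1.7986e+02 1.3000e-01 1.4137e+02] F [ 0.4 -0.3 -2.5] gap 9.1 u,n -2.1 531.0
target [555.6 -30.6 180. ] -> tool cm [-13.18  -9.98   0.11] rot [ 0.2  0.1 37.5] mm 165.0
```

{"fn": "servo_tool", "kwargs": {"motion": [[-3.3,-2.5,0,0,0,9,0],[-6.6,-5,0,0,0,18,0],[-9.9,-7.5,0,0,0,28,0],[-13.2,-10,0,0,0,37.5,0],[-13.2,-10,0,0,0,37.5,0]]}}

```text
clock: 4.58
eef_pos: [556.3, -32.3, 179.9]
tool_rot: [3.141, 0.001, 1.813]
force: [0.1, -0.0, -1.9]
finger_gap: 9.3
```

```bash
python3 - <<'E'
from n import *
show();to(*(163.2*U+532*N),70,103.9)
from h import *
c=manip.capture('top');pickle.dump(c,open('top1.pkl','wb'));cv2.imwrite('pics/t1.png',cv2.resize(c['frame'][110:250,270:440,::-1],None,fx=4,fy=4,interpolation=2))
E
```

```text
t 4.58 p [556.3 -32.3 179.9] rpy [1.7995e+02 8.0000e-02 1.0390e+02] F [ 0.1 -0.  -1.9] gap 9.3 u,n 165.0 532.2
target [555.6 -30.6  70. ] -> tool cm [ 0.19 -0.03 10.99] rot [0.1 0.1 0. ] mm 110.0
```

View pics/t1.png

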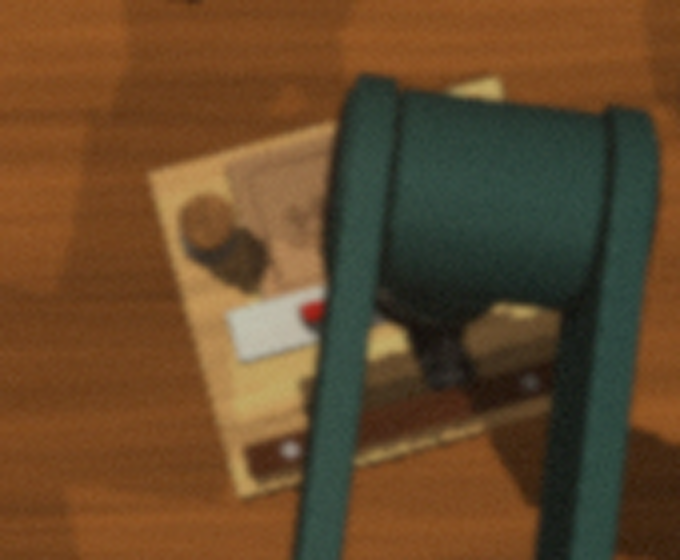

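The bar hangs over the slot parallel to the tile (left end at crop (240,335)), clear of the jar. Lowering with an 8 mm margin to the tile.

{"fn": "servo_tool", "kwargs": {"motion": [[0,0,4,-0.05,0,0,0],[0,0,7.5,0,0,0,0],[0,0,10,0,0,0,0],[0,0,11.3,0,0,0,0],[0,0,11.6,0,0,0,0]]}}

```text
clock: 5.25
eef_pos: [555.4, -28.7, 63.0]
tool_rot: [-3.141, -0.0, 1.819]
force: [-0.4, 0.3, -2.5]
finger_gap: 8.8
```

{"fn": "servo_tool", "kwargs": {"motion": [[0,0,0.1,0,0,0,0],[0,0,0.2,0,0,0,0],[0,0,0.3,0,0,0,0],[0,0,0.3,0,0,0,0],[0,0,0.3,0,0,0,0]]}}

```text
clock: 5.88
eef_pos: [555.7, -29.5, 60.4]
tool_rot: [3.141, 0.0, 1.818]
force: [0.9, 0.3, -3.2]
finger_gap: 8.9
```

```bash
python3 - <<'E'
from n import *
show()
E
```

```text
t 5.88 p [555.7 -29.5  60.4] rpy [1.7999e+02 1.0000e-02 1.0415e+02] F [ 0.9  0.3 -3.2] gap 8.9 u,n 162.1 532.4
```

{"fn": "servo_tool", "kwargs": {"motion": [[0,0,0.05,0,0,0,0],[0,0,0.1,0,0,0,0],[0,0,0.1,0,0,0,0],[0,0,0.1,0,0,0,0],[0,0,0.1,0,0,0,0]]}}

```text
clock: 6.5
eef_pos: [555.7, -29.4, 59.3]
tool_rot: [-3.142, 0.0, 1.818]
force: [-0.3, 0.2, -2.7]
finger_gap: 9.0
```

{"fn": "servo_tool", "kwargs": {"motion": [[0,0,0.05,0,0,0,0],[0,0,0.05,0,0,0,0],[0,0,0.05,0,0,0,0],[0,0,0.05,0,0,0,0],[0,0,0.05,0,0,0,0]]}}

```text
clock: 7.12
eef_pos: [555.7, -29.4, 58.8]
tool_rot: [3.142, 0.0, 1.818]
force: [0.0, 0.1, -2.7]
finger_gap: 9.0
```

{"fn": "servo_tool", "kwargs": {"motion": [[0,0,0.05,0,0,0,0],[0,0.1,0.05,0,0,0,0],[0,0.25,0.05,0,0,0,0],[0,0.4,0.05,0,0,0,0],[0,0.4,0.05,0,0,0,0]]}}

```text
clock: 7.75
eef_pos: [559.7, -28.4, 58.3]
tool_rot: [3.141, 0.0, 1.818]
force: [-0.3, 0.3, -2.4]
finger_gap: 9.2
```

{"fn": "servo_tool", "kwargs": {"motion": [[0,0.05,0.05,0,0,0,0],[0,0.1,0.05,0,0,0,0],[0,0.15,0.05,0,0,0,0],[0,0.2,0.05,0,0,0,0],[0,0.2,0.05,0,0,0,0]]}}

```text
clock: 8.38
eef_pos: [561.4, -28.1, 58.2]
tool_rot: [-3.141, 0.0, 1.818]
force: [-3.5, -0.8, 4.1]
finger_gap: 9.0
```

```bash
python3 - <<'E'
from n import *
show()
E
```

```text
t 8.38 p [561.4 -28.1  58.2] rpy [-1.7998e+02  2.0000e-02  1.0416e+02] F [-3.5 -0.8  4.1] gap 9.0 u,n 162.1 538.2
```

{"fn": "servo_tool", "kwargs": {"motion": [[0,0,-0.04,0,0,0,0],[0,0,-0.04,0,0,0,0],[0,0.03,-0.04,0,0,0,0],[0,0.05,-0.04,0,0,0,0],[0,0.05,-0.04,0,0,0,0]]}}

```text
clock: 9.0
eef_pos: [561.5, -28.0, 58.2]
tool_rot: [-3.14, 0.0, 1.818]
force: [-5.6, -2.4, 3.5]
finger_gap: 8.6
```

{"fn": "servo_tool", "kwargs": {"motion": [[0,0.03,0,0,0,0,0],[0,0.05,0,0,0,0,0],[0,0.05,0,0,0,0,0],[0,0.05,0,0,0,0,0],[0,0.05,0,0,0,0,0]]}}

```text
clock: 9.62
eef_pos: [561.6, -28.0, 58.2]
tool_rot: [-3.139, -0.0, 1.818]
force: [-5.1, -1.4, 4.6]
finger_gap: 9.1
```

{"fn": "servo_tool", "kwargs": {"motion": [[0,0,-0.03,0,0,0,0],[0,0,-0.06,0,0,0,0],[0,0,-0.08,0,0,0,0],[0,0,-0.08,0,0,0,0],[0,0,-0.08,0,0,0,0]]}}

```text
clock: 10.25
eef_pos: [561.6, -28.0, 58.2]
tool_rot: [-3.139, -0.0, 1.818]
force: [-4.3, -2.0, 1.8]
finger_gap: 9.0
```

```bash
python3 - <<'E'
from n import *
show()
from h import *
for n in('scene',):
    c=manip.capture(n);pickle.dump(c,open(n+'2.pkl','wb'));cv2.imwrite('pics/%s2.png'%n,cv2.resize(c['frame'][150:250,230:360,::-1],None,fx=6,fy=6,interpolation=2))
E
```

```text
t 10.25 p [561.6 -28.   58.2] rpy [-1.7987e+02 -1.0000e-02  1.0414e+02] F [-4.3 -2.   1.8] gap 9.0 u,n 162.0 538.4
```

View pics/scene2.png

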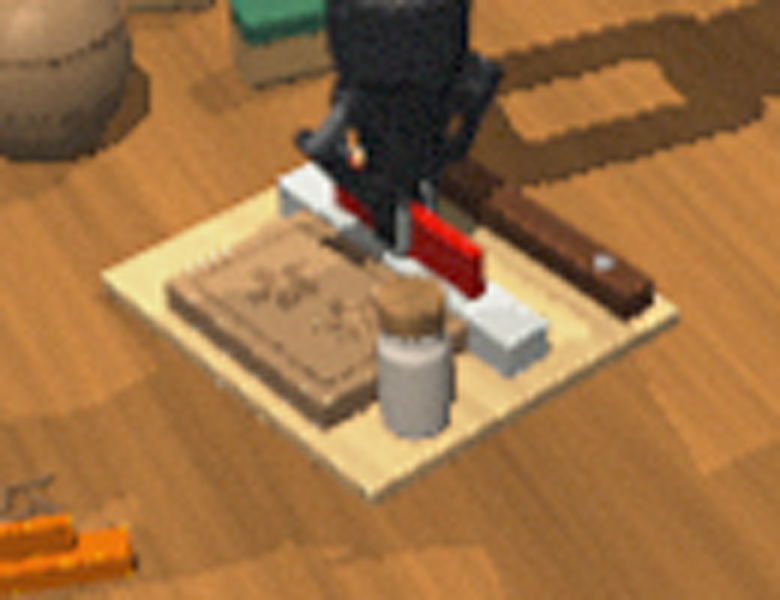

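The bar lies along the tile edge with its ends past both tile corners (crop (280,190) and (545,330)). Both lateral contact (~4.5 N) and floor contact are felt. I'll release it gently.

{"fn": "servo_tool", "kwargs": {"motion": [[0,-0.03,0,0,0,0,0],[0,-0.03,0,0,0,0,3],[0,-0.03,0,0,0,0,3],[0,-0.03,-2,0,0,0,3],[0,-0.03,-5,0,0,0,3]]}}

```text
clock: 10.92
eef_pos: [562.2, -27.4, 108.7]
tool_rot: [-3.141, -0.001, 1.818]
force: [0.6, -0.1, -0.5]
finger_gap: 30.1
```

```bash
python3 - <<'E'
from n import *
show();to(444.5,-389,140,60)
E
```

```text
t 10.93 p [562.2 -27.4 108.7] rpy [-1.7998e+02 -5.0000e-02  1.0418e+02] F [ 0.6 -0.1 -0.5] gap 30.1 u,n 161.6 539.1
target [ 444.5 -389.   140. ] -> tool cm [-32.18 -20.27  -3.15] rot [-0.  -0.  44.2] mm 382.0
```

{"fn": "servo_tool", "kwargs": {"motion": [[-3,-2,-3.2,0,0,5,7.5],[-8,-5,-3.2,0,0,12,7.5],[-13,-8,-3.2,0,0,21,7.5],[-18,-11.3,-3.2,0,0,30,7.5],[-22.5,-14,-3.2,0,0,38,7.5]]}}

```text
clock: 11.55
eef_pos: [481.5, -282.3, 141.8]
tool_rot: [3.138, 0.0, 1.15]
force: [-0.2, -0.4, 0.3]
finger_gap: 74.9
```

```bash
python3 - <<'E'
from n import *
show();to(444.5,-389,75,60)
E
```

```text
t 11.55 p [ 481.5 -282.3  141.8] rpy [179.81   0.    65.88] F [-0.2 -0.4  0.3] gap 74.9 u,n 389.7 399.6
target [ 444.5 -389.    75. ] -> tool cm [-11.25   0.96   6.68] rot [ 0.2 -0.   5.9] mm 131.0
```

{"fn": "servo_tool", "kwargs": {"motion": [[-4,0.3,0,0,0,2,7.5],[-8,0.7,1,0,0,4,7.5],[-11.2,1,4,0,0,5.9,7.5],[-11.2,1,6.5,0,0,5.9,7.5],[-11.2,1,6.7,0,0,5.9,7.5]]}}

```text
clock: 12.18
eef_pos: [444.6, -386.0, 71.8]
tool_rot: [-3.138, -0.002, 1.051]
force: [0.2, 0.4, -0.3]
finger_gap: 75.1
```

```bash
python3 - <<'E'
from n import *
show();to(444.5,-389,42,60)
from h import *
for n in('scene',):
    c=manip.capture(n);pickle.dump(c,open(n+'3.pkl','wb'));cv2.imwrite('pics/%s3.png'%n,cv2.resize(c['frame'][90:200,210:340,::-1],None,fx=5,fy=5,interpolation=2))
E
```

```text
t 12.18 p [ 444.6 -386.    71.8] rpy [-1.7981e+02 -9.0000e-02  6.0230e+01] F [ 0.2  0.4 -0.3] gap 75.1 u,n 481.5 338.8
target [ 444.5 -389.    42. ] -> tool cm [-0.27  0.15  2.98] rot [-0.2 -0.1  0.2] mm 30.0
```

View pics/scene3.png

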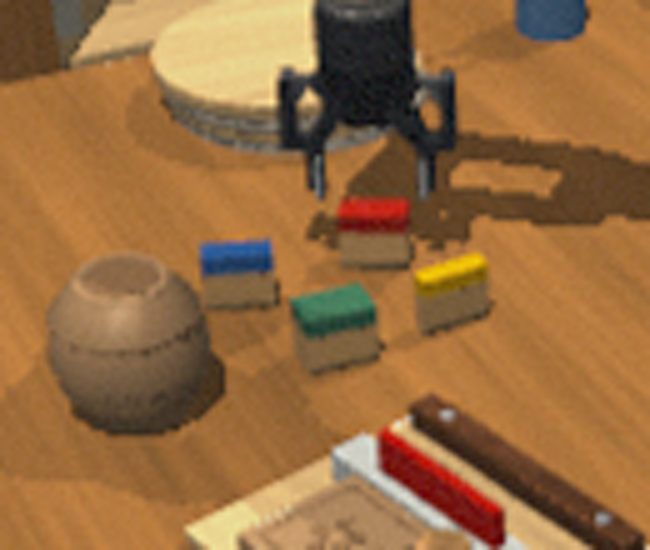

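The fingers straddle the red block lengthwise (tips at (318,190) and (425,190), red block at (373,215)). The straightedge has stayed flush.

{"fn": "servo_tool", "kwargs": {"motion": [[-0.15,0.1,1,0,0,0,7.5],[-0.15,0.1,2,0,0,0,7.5],[-0.15,0.1,3,0,0,0,7.5],[-0.15,0.1,3,0,0,0,7.5],[-0.15,0.1,3,0,0,0,0]]}}

```text
clock: 12.85
eef_pos: [445.5, -388.5, 44.1]
tool_rot: [3.141, 0.0, 1.052]
force: [-0.8, -0.3, 0.5]
finger_gap: 58.5
```

{"fn": "servo_tool", "kwargs": {"motion": [[0,0,0,0,0,0,0],[0,0,0,0,0,0,0],[0,0,0,0,0,0,0],[0,0,0,0,0,0,0],[0,0,-2,0,0,0,0]]}}

```text
clock: 13.48
eef_pos: [444.1, -387.1, 61.7]
tool_rot: [-3.136, -0.002, 1.052]
force: [0.9, 0.3, -1.8]
finger_gap: 54.5
```

```bash
python3 - <<'E'
from n import *
show();to(*(163*U+497*N),130,14)
E
```

```text
t 13.47 p [ 444.1 -387.1   61.7] rpy [-1.7969e+02 -9.0000e-02  6.0250e+01] F [ 0.9  0.3 -1.8] gap 54.5 u,n 482.4 338.1
target [521.6 -38.8 130. ] -> tool cm [ 34.09 -10.58  -6.72] rot [-0.3  0.  46.3] mm 363.0
```

{"fn": "servo_tool", "kwargs": {"motion": [[3,-1,-4,0,0,4,0],[9,-2.8,-6.7,0,0,12,0],[15,-4.6,-6.7,0,0,21,0],[21,-6.5,-6.7,0,0,30,0],[26,-8,-6.7,0,0,38,0]]}}

```text
clock: 14.1
eef_pos: [504.6, -120.9, 130.5]
tool_rot: [-3.141, 0.001, 0.384]
force: [1.0, -1.4, -1.0]
finger_gap: 54.5
```

```bash
python3 - <<'E'
from n import *
show();to(*(163*U+493*N),110,13.9)
E
```

```text
t 14.1 p [ 504.6 -120.9  130.5] rpy [-1.7997e+02  3.0000e-02  2.1990e+01] F [ 1.  -1.4 -1. ] gap 54.5 u,n 238.6 460.8
target [517.7 -39.8 110. ] -> tool cm [ 4.25 -7.03  2.05] rot [-0.   0.   8.1] mm 85.0
```

{"fn": "servo_tool", "kwargs": {"motion": [[1.5,-2.5,0,0,0,3,0],[3,-5,0.5,0,0,6,0],[4.3,-7,1.5,0,0,8.1,0],[4.3,-7,2,0,0,8.1,0],[4.3,-7,2,0,0,8.1,0]]}}

```text
clock: 14.72
eef_pos: [517.5, -42.4, 110.1]
tool_rot: [-3.141, 0.002, 0.247]
force: [-0.1, 0.1, -0.7]
finger_gap: 54.6
```

```bash
python3 - <<'E'
from n import *
show();to(*(163*U+493*N),62,13.9)
from h import *
for n in('scene','top'):
    c=manip.capture(n);pickle.dump(c,open(n+'4.pkl','wb'));r=(slice(120,240),slice(230,360)) if n=='scene' else (slice(120,245),slice(295,430));cv2.imwrite('pics/%s4.png'%n,cv2.resize(c['frame'][r][...,::-1],None,fx=5,fy=5,interpolation=2)[:600])
E
```

```text
t 14.72 p [517.5 -42.4 110.1] rpy [-1.7999e+02  1.2000e-01  1.4180e+01] F [-0.1  0.1 -0.7] gap 54.6 u,n 165.5 492.2
target [517.7 -39.8  62. ] -> tool cm [ 0.09 -0.25  4.81] rot [-0.   0.1  0.3] mm 48.0
```

View pics/scene4.png

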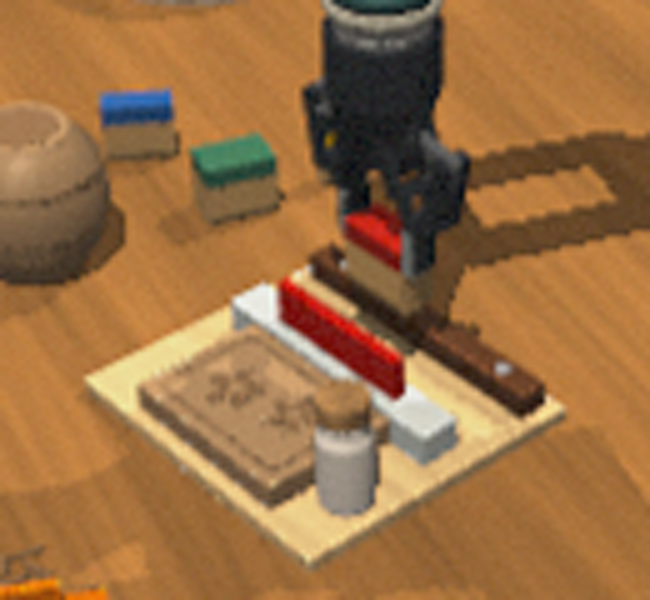

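View pics/top4.png

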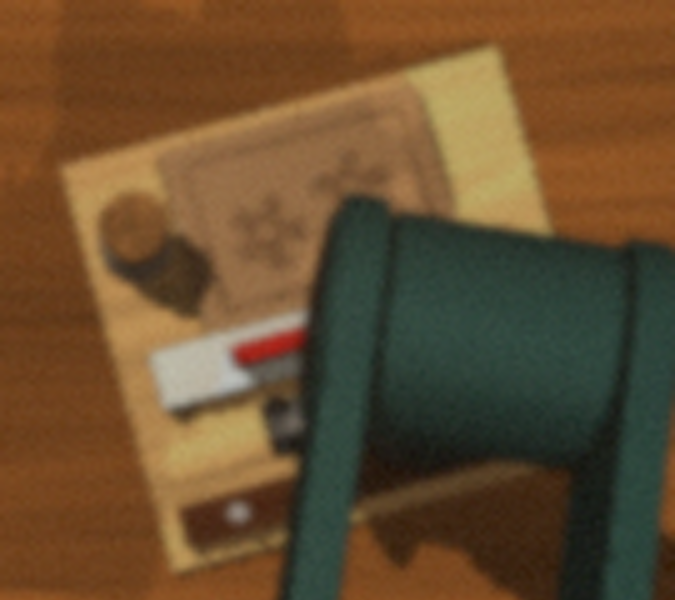

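The block hangs upright over the gap with rib and fence on either side. The straightedge's near end is still flush. Lowering in the wide gap.

{"fn": "servo_tool", "kwargs": {"motion": [[0.2,-0.1,0,0,-0.1,0.3,0],[0.3,-0.2,1.5,0,-0.1,0.3,0],[0.3,-0.2,3,0,-0.1,0.3,0],[0.3,-0.2,4.4,0,-0.1,0.3,0],[0.3,-0.2,4.8,0,-0.1,0.3,0]]}}

```text
clock: 15.45
eef_pos: [519.4, -39.1, 60.8]
tool_rot: [-3.14, 0.005, 0.242]
force: [0.9, 0.1, -1.4]
finger_gap: 54.7
```

{"fn": "servo_tool", "kwargs": {"motion": [[0,0,0.1,0,0,0,0],[0,0,0.2,0,0,0,0],[0,0,0.3,0,0,0,0],[0,0,0.4,0,0,0,0],[0,0,0.4,0,0,0,0]]}}

```text
clock: 16.08
eef_pos: [520.7, -39.3, 59.1]
tool_rot: [3.141, 0.002, 0.242]
force: [0.1, -0.7, -0.5]
finger_gap: 54.7
```

{"fn": "servo_tool", "kwargs": {"motion": [[0,0,0.1,0,0,0,0],[0,0,0.2,0,0,0,0],[0,0,0.2,0,0,0,0],[0,0,0.2,0,0,0,0],[0,0,0.2,0,0,0,0]]}}

```text
clock: 16.7
eef_pos: [520.7, -39.3, 57.0]
tool_rot: [3.141, 0.002, 0.242]
force: [-0.3, 0.8, -1.2]
finger_gap: 54.7
```

```bash
python3 - <<'E'
from n import *
show()
E
```

```text
t 16.7 p [520.7 -39.3  57. ] rpy [1.7999e+02 1.0000e-01 1.3850e+01] F [-0.3  0.8 -1.2] gap 54.7 u,n 163.3 496.0
```

{"fn": "servo_tool", "kwargs": {"motion": [[0,0,0.1,0,0,0,0],[-0.1,0,0.2,0,0,0,0],[-0.25,0,0.25,0,0,0,0],[-0.4,0,0.25,0,0,0,0],[-0.4,0,0.25,0,0,0,0]]}}

```text
clock: 17.32
eef_pos: [519.0, -40.2, 56.6]
tool_rot: [3.14, -0.004, 0.242]
force: [1.6, 1.7, 5.7]
finger_gap: 54.5
```

{"fn": "servo_tool", "kwargs": {"motion": [[-0.05,0,0,0,0,0,0],[-0.1,0,0,0,0,0,0],[-0.15,0,0,0,0,0,0],[-0.2,0,0,0,0,0,0],[-0.2,0,0,0,0,0,0]]}}

```text
clock: 17.95
eef_pos: [517.2, -40.9, 56.7]
tool_rot: [3.14, -0.004, 0.242]
force: [2.3, 0.5, 5.3]
finger_gap: 54.8
```

```bash
python3 - <<'E'
from n import *
show()
E
```

```text
t 17.95 p [517.2 -40.9  56.7] rpy [179.89  -0.24  13.85] F [2.3 0.5 5.3] gap 54.8 u,n 163.9 492.2
```

{"fn": "servo_tool", "kwargs": {"motion": [[0,0,-0.12,0,0,0,0],[-0.1,0,-0.15,0,0,0,0],[-0.15,0,-0.15,0,0,0,0],[-0.15,0,-0.15,0,0,0,0],[-0.15,0,-0.15,0,0,0,0]]}}

```text
clock: 18.58
eef_pos: [515.4, -41.0, 56.7]
tool_rot: [3.14, -0.003, 0.242]
force: [6.3, 1.0, 0.2]
finger_gap: 54.7
```

{"fn": "servo_tool", "kwargs": {"motion": [[-0.05,0,0,0,0,0,0],[-0.1,0,0,0,0,0,0],[-0.15,0,0,0,0,0,0],[-0.15,0,0,0,0,0,0],[-0.15,0,0,0,0,0,0]]}}

```text
clock: 19.2
eef_pos: [515.3, -41.0, 56.8]
tool_rot: [3.14, -0.007, 0.242]
force: [9.3, 2.2, -1.7]
finger_gap: 54.3
```

```bash
python3 - <<'E'
from n import *
show()
E
```

```text
t 19.2 p [515.3 -41.   56.8] rpy [179.92  -0.39  13.88] F [ 9.3  2.2 -1.7] gap 54.3 u,n 163.6 490.3
```

Fence contact is felt at n=490.3 (9 N). I'll relax, release and rise.

{"fn": "servo_tool", "kwargs": {"motion": [[0.1,0,0.05,0,0,0,0],[0.15,0,0.05,0,0,0,0],[0.17,0,0.05,0,0,0,7.5],[0.17,0,0.05,0,0,0,7.5],[0.17,0,0.05,0,0,0,7.5]]}}

```text
clock: 19.82
eef_pos: [512.5, -41.0, 54.6]
tool_rot: [-3.141, 0.004, 0.242]
force: [-0.3, 0.5, 0.8]
finger_gap: 74.8
```

{"fn": "servo_tool", "kwargs": {"motion": [[0,0,-2,0,0,0,7.5],[0,0,-6,0,0,0,7.5],[-1,3,-8,0,0,-6,7.5],[-3,8,-8,0,0,-15,7.5],[-5,13,-8,0,0,-25,7.5]]}}

```text
clock: 20.45
eef_pos: [495.9, -180.3, 135.9]
tool_rot: [-3.141, 0.002, 0.685]
force: [0.2, -0.0, -0.6]
finger_gap: 74.6
```

```bash
python3 - <<'E'
from n import *
show();to(429.3,-277.7,80,93.8)
from h import *
for n in('scene','top'):
    c=manip.capture(n);pickle.dump(c,open(n+'5.pkl','wb'));r=(slice(120,240),slice(230,360)) if n=='scene' else (slice(120,245),slice(295,430));cv2.imwrite('pics/%s5.png'%n,cv2.resize(c['frame'][r][...,::-1],None,fx=5,fy=5,interpolation=2)[:600])
E
```

```text
t 20.45 p [ 495.9 -180.3  135.9] rpy [-1.7998e+02  1.0000e-01  3.9250e+01] F [ 0.2 -0.  -0.6] gap 74.6 u,n 294.2 438.0
target [ 429.3 -277.7   80. ] -> tool cm [-11.31   3.33   5.6 ] rot [ -0.1   0.1 -54.6] mm 131.0
```

View pics/scene5.png

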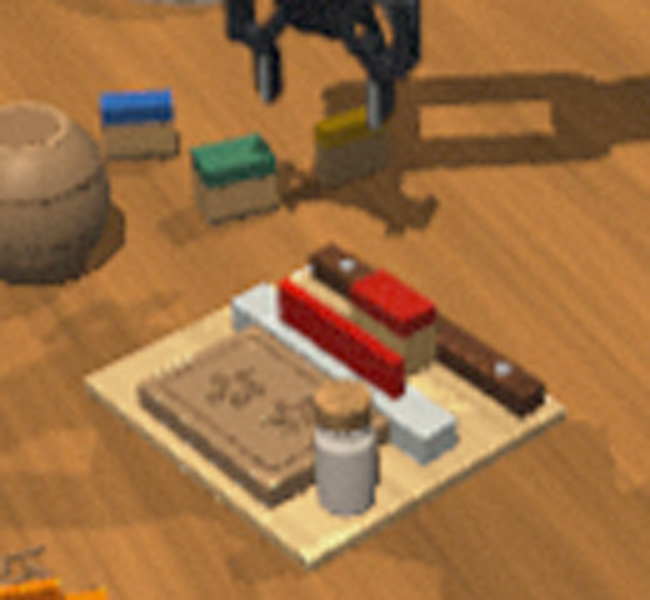

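View pics/top5.png

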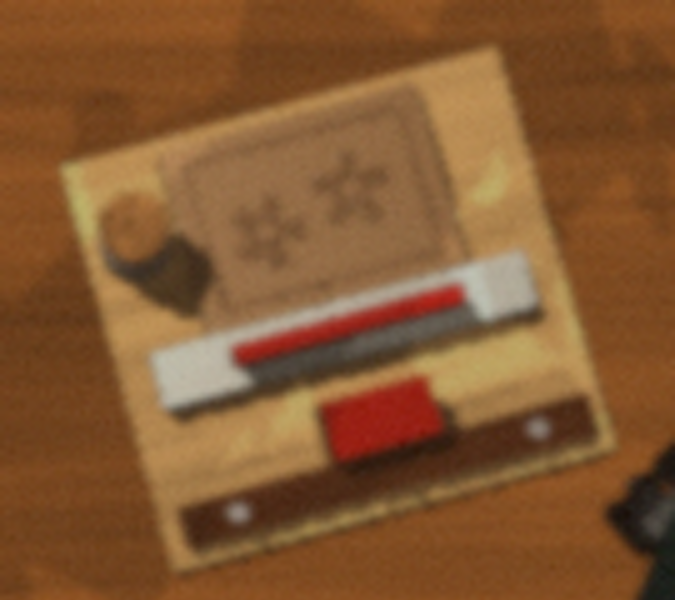

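```bash
python3 - <<'E'
from h import *
import numpy as np
U=np.array([np.cos(np.radians(-76.1)),np.sin(np.radians(-76.1))]);N=np.array([-U[1],U[0]])
c=load("top5");f=c['frame'];g=f.astype(np.float32).mean(2);r=f[...,0].astype(np.float32)
cv=lambda p:(295+(p[0]+.5)/5-.5,120+(p[1]+.5)/5-.5)
def rep(nm,p,q,z,ch,w=2.5):
    e=edge(ch,cv(p),cv(q),w=w);L=ray(c,[e[0]-10*e[1],e[0]+10*e[1]],z)[:,:2];print(nm,e[2],round(float(e[3]),2),'n',(L@N).round(1),'u',(L@U).round(1),'ang',np.degrees(np.arctan2(*(L[1]-L[0])[::-1])).round(2))
rep('bar near',(175,405),(540,308),36,g);rep('bar far',(152,350),(525,250),36,g)
rep('red far',(322,405),(428,377),62,r);rep('red near',(335,460),(442,430),62,r)
rep('red L',(322,405),(335,460),62,r);rep('red R',(428,377),(442,430),62,r)
rep('bar L',(152,355),(172,410),36,g);rep('bar R',(525,252),(540,308),36,g)
hsv=cv2.cvtColor(f,cv2.COLOR_RGB2HSV)
k=np.zeros(hsv.shape[:2],np.uint8);k[193:216,355:387]=cv2.inRange(hsv,(0,170,70),(8,255,255))[193:216,355:387]
ys,xs=np.where(k);P=ray(c,np.c_[xs,ys],62)[:,:2];print('red cen un',P.mean(0)@U,P.mean(0)@N,cv2.minAreaRect(P.astype(np.float32)))
ev,V=np.linalg.eigh(np.cov(P.T));print(np.degrees(np.arctan2(V[1,1],V[0,1])),np.sqrt(12*ev))
E
```

```text
bar near 27 0.12 n [523.9 524.1] u [123.5 174.8] ang -75.9
bar far 40 0.11 n [554.6 554.6] u [118.2 169.7] ang -76.06
red far 40 0.15 n [504.5 504.4] u [140.4 190.6] ang -76.2
red near 40 0.06 n [473.7 474. ] u [137.8 187.8] ang -75.81
red L 36 0.01 n [516.3 466.4] u [134.5 132.3] ang -168.69
red R 33 0.14 n [514.6 464.5] u [192.7 193.4] ang -165.33
bar L 39 0.11 n [564.7 513.2] u [63.1 61.6] ang -167.77
bar R 38 0.11 n [563.8 512.2] u [261.5 259.3] ang -168.5
red cen un 164.42311425477678 487.50938947124894 ((513.31494140625, -43.30471420288086), (31.60232925415039, 58.800537109375), 14.699395179748535)
102.95807642153548 [31.20781142 56.8244195 ]
```

The straightedge is flush: its far edge is at n=554.6 against tile edge 554.9, at the same angle. Red sits against the fence (473.8–504.5), leaving a gap of ~19.5 mm for yellow (18). Next is yellow.

{"fn": "servo_tool", "kwargs": {"motion": [[-2,0.6,0,0,0,-10,7.5],[-5,1.5,0,0,0,-20,7.5],[-8,2.4,0,0,0,-30,7.5],[-11.3,3.3,1,0,0,-40,7.5],[-11.3,3.3,2,0,0,-50,7.5]]}}

```text
clock: 21.18
eef_pos: [427.7, -276.7, 115.3]
tool_rot: [-3.139, 0.0, 1.553]
force: [0.8, 0.7, 0.3]
finger_gap: 74.9
```

```bash
python3 - <<'E'
from n import *
show();to(429,-277.7,42,93.8)
E
```

```text
t 21.18 p [ 427.7 -276.7  115.3] rpy [-1.7985e+02  2.0000e-02  8.8960e+01] F [0.8 0.7 0.3] gap 74.9 u,n 371.4 348.7
target [ 429.  -277.7   42. ] -> tool cm [-0.09  0.15  7.33] rot [-0.2  0.  -4.8] mm 73.0
```

{"fn": "servo_tool", "kwargs": {"motion": [[-0.1,0.15,2,0,0,-4.8,7.5],[-0.1,0.15,4,0,0,-4.8,7.5],[-0.1,0.15,4,0,0,-4.8,7.5],[-0.1,0.15,4,0,0,-4.8,7.5],[-0.1,0.15,4,0,0,-4.8,7.5]]}}

```text
clock: 21.8
eef_pos: [431.0, -277.1, 77.0]
tool_rot: [-3.141, 0.002, 1.635]
force: [0.6, 1.0, -0.1]
finger_gap: 74.9
```

```bash
python3 - <<'E'
from n import *
show();to(429,-277.7,42,93.8)
from h import *
c=manip.capture('scene');cv2.imwrite('pics/s6.png',cv2.resize(c['frame'][90:200,230:350,::-1],None,fx=5,fy=5,interpolation=2))
E
```

```text
t 21.8 p [ 431.  -277.1   77. ] rpy [-1.7999e+02  1.0000e-01  9.3660e+01] F [ 0.6  1.  -0.1] gap 74.9 u,n 372.6 351.8
target [ 429.  -277.7   42. ] -> tool cm [-0.04 -0.21  3.5 ] rot [-0.   0.1 -0.1] mm 35.0
```

View pics/s6.png

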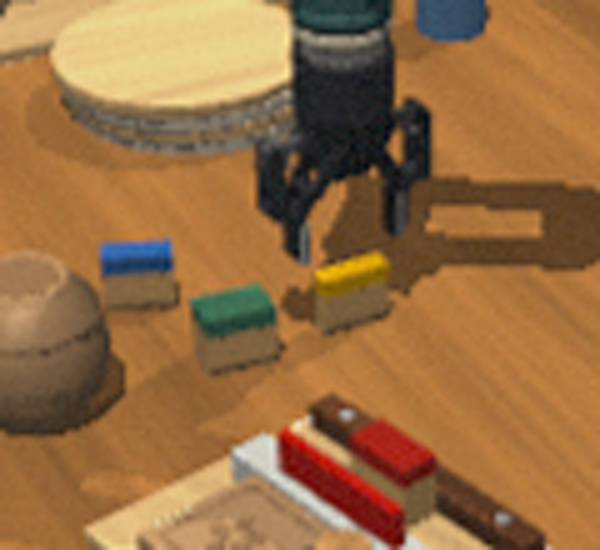

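The fingers straddle yellow lengthwise (tips at (300,255) and (397,228)) and green is clear. Descending.

{"fn": "servo_tool", "kwargs": {"motion": [[0,-0.2,1,0,0,0,7.5],[0,-0.2,2.4,0,0,0,7.5],[0,-0.2,3.5,0,0,0,7.5],[0,-0.2,3.5,0,0,0,7.5],[0,-0.2,3.5,0,0,0,7.5]]}}

```text
clock: 22.48
eef_pos: [428.4, -277.1, 40.7]
tool_rot: [-3.14, 0.0, 1.635]
force: [-0.1, -0.6, 0.5]
finger_gap: 75.0
```

{"fn": "servo_tool", "kwargs": {"motion": [[0,0,0,0,0,0,0],[0,0,0,0,0,0,0],[0,0,0,0,0,0,0],[0,0,0,0,0,0,0],[0,0,-0.5,0,0,0,0]]}}

```text
clock: 23.1
eef_pos: [427.7, -276.5, 45.2]
tool_rot: [-3.138, -0.001, 1.635]
force: [0.2, -0.4, -1.7]
finger_gap: 54.8
```

{"fn": "servo_tool", "kwargs": {"motion": [[0,0,-2,0,0,0,0],[0,0,-5,0,0,0,0],[0,0,-9,0,0,0,0],[0,0,-9,0,0,0,0],[0,0,-9,0,0,0,0]]}}

```text
clock: 23.72
eef_pos: [427.8, -276.4, 134.6]
tool_rot: [-3.138, -0.001, 1.635]
force: [-0.2, -0.0, -2.0]
finger_gap: 55.0
```

```bash
python3 - <<'E'
from n import *
show();to(*(164*U+513.4*N),135,13.9)
from h import *
c=manip.capture('scene');cv2.imwrite('pics/s7.png',cv2.resize(c['frame'][60:200,230:350,::-1],None,fx=4,fy=4,interpolation=2))
E
```

```text
t 23.73 p [ 427.8 -276.4  134.6] rpy [-1.7981e+02 -6.0000e-02  9.3660e+01] F [-0.2 -0.  -2. ] gap 55.0 u,n 371.1 348.9
target [537.8 -35.9 135. ] -> tool cm [23.3  12.51 -0.05] rot [-0.2  0.1 79.8] mm 264.0
```

View pics/s7.png

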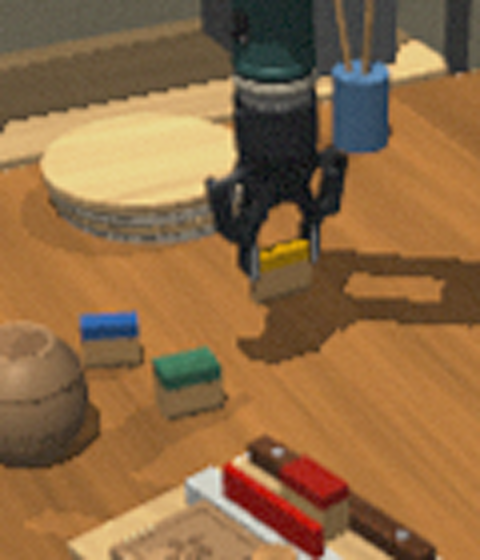

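Yellow is held upright. I'll carry it over the gap.

{"fn": "servo_tool", "kwargs": {"motion": [[3,1.6,0,0,0,9,0],[6,3.2,0,0,0,18,0],[9,4.8,0,0,0,28,0],[12,6.4,0,0,0,38,0],[14.5,7.8,0,0,0,48,0]]}}

```text
clock: 24.4
eef_pos: [496.3, -125.6, 133.3]
tool_rot: [-3.137, 0.003, 0.792]
force: [0.5, -1.3, -0.5]
finger_gap: 54.8
```

```bash
python3 - <<'E'
from n import *
show();to(*(164*U+515*N),118,13.9)
E
```

```text
t 24.4 p [ 496.3 -125.6  133.3] rpy [-179.73    0.18   45.36] F [ 0.5 -1.3 -0.5] gap 54.8 u,n 241.2 451.6
target [539.3 -35.5 118. ] -> tool cm [ 9.44 -3.27  1.52] rot [-0.2  0.3 31.5] mm 101.0
```

{"fn": "servo_tool", "kwargs": {"motion": [[2.3,-0.8,0,0,0,8,0],[4.7,-1.6,0.5,0,0,16,0],[7.1,-2.4,1,0,0,24,0],[9.4,-3.3,1.5,0,0,31.5,0],[9.4,-3.3,1.5,0,0,31.5,0]]}}

```text
clock: 25.02
eef_pos: [537.9, -35.5, 117.7]
tool_rot: [-3.139, 0.007, 0.25]
force: [0.4, -0.5, -0.8]
finger_gap: 54.7
```

{"fn": "servo_tool", "kwargs": {"motion": [[0,0,0.3,0,0,0,0],[0,0,0.5,0,0,0,0],[0,0,0.5,0,0,0,0],[0,0,0.5,0,0,0,0],[0,0,0.5,0,0,0,0]]}}

```text
clock: 25.65
eef_pos: [539.2, -37.2, 115.7]
tool_rot: [3.141, 0.001, 0.247]
force: [0.0, 1.0, -0.7]
finger_gap: 54.3
```

```bash
python3 - <<'E'
from n import *
show();to(*(164*U+515*N),80,13.9)
from h import *
c=manip.capture('scene');pickle.dump(c,open('scene8.pkl','wb'));cv2.imwrite('pics/s8.png',cv2.resize(c['frame'][140:220,265:345,::-1],None,fx=7,fy=7,interpolation=2))
E
```

```text
t 25.65 p [539.2 -37.2 115.7] rpy [1.7999e+02 8.0000e-02 1.4150e+01] F [ 0.   1.  -0.7] gap 54.3 u,n 165.6 514.5
target [539.3 -35.5  80. ] -> tool cm [ 0.06 -0.16  3.57] rot [0.  0.1 0.2] mm 36.0
```

View pics/s8.png

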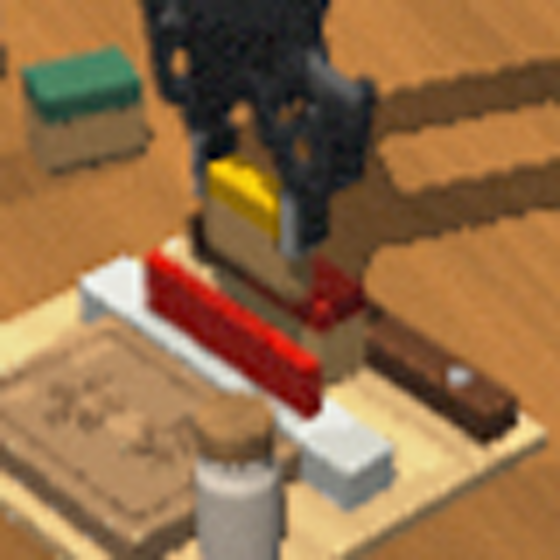

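```bash
python3 - <<'E'
from n import *
from h import *
c=load('scene8')
for b in(512,513.5,515):
  for z0 in(72,75):
    pts=[];
    for (du,dn,dz) in((28,9,50),(28,9,0+8),(-28,9,8),(0,9,50),(0,9,35)): pts.append([*((165.6+du)*U+(b+.9+dn)*N),z0+dz])
    P=proj(c,pts);print(b,z0,((P-[265,140]+.5)*7).round(0).tolist())
E
python3 - <<'E'
import cv2
a=cv2.imread('pics/s8.png');cv2.imwrite('pics/s8b.png',cv2.resize(a[140:320,180:380],None,fx=3,fy=3))
E
```

```text
512 72 [[209.0, 171.0], [212.0, 244.0], [289.0, 297.0], [248.0, 196.0], [248.0, 223.0]]
512 75 [[209.0, 166.0], [211.0, 239.0], [288.0, 291.0], [248.0, 191.0], [248.0, 218.0]]
513.5 72 [[207.0, 172.0], [209.0, 246.0], [286.0, 298.0], [245.0, 198.0], [246.0, 224.0]]
513.5 75 [[206.0, 167.0], [209.0, 241.0], [286.0, 293.0], [245.0, 192.0], [246.0, 219.0]]
515 72 [[204.0, 173.0], [207.0, 247.0], [284.0, 299.0], [243.0, 199.0], [243.0, 226.0]]
515 75 [[204.0, 168.0], [207.0, 242.0], [284.0, 294.0], [243.0, 193.0], [243.0, 220.0]]
```

View pics/s8b.png

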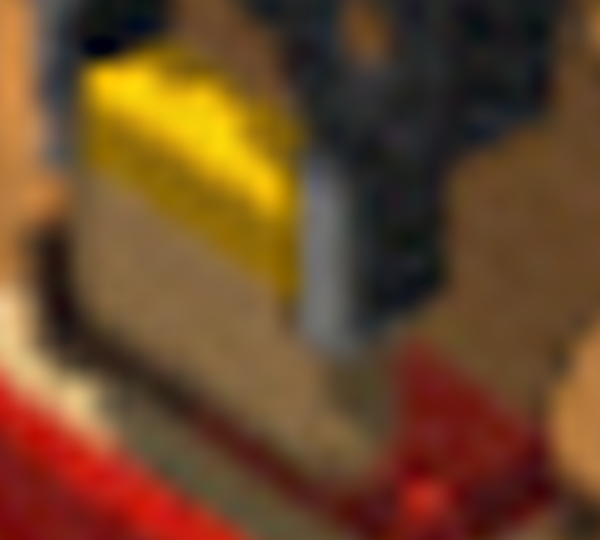

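The left edge of the yellow block sits at crop x≈207, which puts its centre at n≈513.3, as planned. Lowering, with checks.

{"fn": "servo_tool", "kwargs": {"motion": [[0,-0.1,1,0,0,0.2,0],[0,-0.1,2,0,0,0.2,0],[0,-0.1,3,0,0,0.2,0],[0,-0.1,3.8,0,0,0.2,0],[0,-0.1,3.8,0,0,0.2,0]]}}

```text
clock: 26.32
eef_pos: [538.1, -35.9, 76.2]
tool_rot: [-3.141, 0.004, 0.244]
force: [-0.1, -0.0, -0.7]
finger_gap: 54.7
```

{"fn": "servo_tool", "kwargs": {"motion": [[0,0,0.1,0,0,0,0],[0,0,0.3,0,0,0,0],[0,0,0.5,0,0,0,0],[0,0,0.6,0,0,0,0],[0,0,0.6,0,0,0,0]]}}

```text
clock: 26.95
eef_pos: [538.8, -36.0, 71.4]
tool_rot: [3.142, 0.002, 0.244]
force: [-0.5, 0.1, -0.8]
finger_gap: 55.3
```

```bash
python3 - <<'E'
from n import *
show()
E
```

```text
t 26.95 p [538.8 -36.   71.4] rpy [1.800e+02 1.000e-01 1.396e+01] F [-0.5  0.1 -0.8] gap 55.3 u,n 164.4 514.4
```

{"fn": "servo_tool", "kwargs": {"motion": [[0,0,0.2,0,0,0,0],[0,0,0.4,0,0,0,0],[0,0,0.5,0,0,0,0],[0,0,0.6,0,0,0,0],[0,0,0.6,0,0,0,0]]}}

```text
clock: 27.58
eef_pos: [538.7, -36.0, 65.2]
tool_rot: [-3.142, 0.002, 0.244]
force: [-0.0, 0.0, -1.3]
finger_gap: 54.8
```

{"fn": "servo_tool", "kwargs": {"motion": [[0,0,0.1,0,0,0,0],[0,0,0.25,0,0,0,0],[0,0,0.4,0,0,0,0],[0,0,0.5,0,0,0,0],[0,0,0.5,0,0,0,0]]}}

```text
clock: 28.2
eef_pos: [538.7, -36.0, 60.2]
tool_rot: [-3.142, 0.002, 0.244]
force: [-0.2, 1.1, -0.5]
finger_gap: 54.7
```

```bash
python3 - <<'E'
from n import *
show()
E
```

```text
t 28.2 p [538.7 -36.   60.2] rpy [-1.800e+02  1.200e-01  1.396e+01] F [-0.2  1.1 -0.5] gap 54.7 u,n 164.4 514.3
```

{"fn": "servo_tool", "kwargs": {"motion": [[0,0,0.1,0,0,0,0],[0,0,0.2,0,0,0,0],[0,0,0.3,0,0,0,0],[0,0,0.35,0,0,0,0],[0,0,0.35,0,0,0,0]]}}

```text
clock: 28.82
eef_pos: [538.8, -36.0, 56.9]
tool_rot: [3.142, 0.002, 0.244]
force: [-1.0, -0.2, -0.7]
finger_gap: 54.9
```

{"fn": "servo_tool", "kwargs": {"motion": [[0,0,0.05,0,0,0,0],[0,0,0.1,0,0,0,0],[0,0,0.15,0,0,0,0],[0,0,0.15,0,0,0,0],[0,0,0.15,0,0,0,0]]}}

```text
clock: 29.45
eef_pos: [538.8, -36.1, 55.4]
tool_rot: [3.141, 0.002, 0.244]
force: [-0.9, -0.2, -0.8]
finger_gap: 54.8
```

```bash
python3 - <<'E'
from n import *
show()
E
```

```text
t 29.45 p [538.8 -36.1  55.4] rpy [1.7999e+02 1.0000e-01 1.3960e+01] F [-0.9 -0.2 -0.8] gap 54.8 u,n 164.4 514.4
```

{"fn": "servo_tool", "kwargs": {"motion": [[0,0,0.05,0,0,0,0],[0,0,0.1,0,0,0,0],[0,0,0.15,0,0,0,0],[0,0,0.15,0,0,0,0],[0,0,0.15,0,0,0,0]]}}

```text
clock: 30.08
eef_pos: [538.8, -36.0, 53.9]
tool_rot: [3.142, 0.002, 0.244]
force: [-1.9, -0.2, 0.5]
finger_gap: 54.6
```

```bash
python3 - <<'E'
from n import *
show()
E
```

```text
t 30.07 p [538.8 -36.   53.9] rpy [1.800e+02 1.000e-01 1.396e+01] F [-1.9 -0.2  0.5] gap 54.6 u,n 164.4 514.4
```

{"fn": "servo_tool", "kwargs": {"motion": [[0,0,0.04,0,0,0,0],[0,0,0.08,0,0,0,0],[0,0,0.08,0,0,0,0],[0,0,0.08,0,0,0,0],[0,0,0.08,0,0,0,0]]}}

```text
clock: 30.7
eef_pos: [538.8, -36.1, 53.7]
tool_rot: [3.141, 0.002, 0.244]
force: [-3.7, -0.3, 5.3]
finger_gap: 55.0
```

```bash
python3 - <<'E'
from n import *
show()
E
```

```text
t 30.7 p [538.8 -36.1  53.7] rpy [1.7999e+02 9.0000e-02 1.3960e+01] F [-3.7 -0.3  5.3] gap 55.0 u,n 164.4 514.4
```

Yellow is on the floor (z 53.7, 5 N). I'll relax, release, rise and look.

{"fn": "servo_tool", "kwargs": {"motion": [[-0.03,0,-0.06,0,0,0,0],[-0.03,0,-0.06,0,0,0,7.5],[-0.03,0,-0.06,0,0,0,7.5],[-0.03,0,-0.06,0,0,0,7.5],[-0.03,0,-0.06,0,0,0,7.5]]}}

```text
clock: 31.32
eef_pos: [538.6, -36.1, 53.7]
tool_rot: [3.141, 0.002, 0.244]
force: [0.0, -0.2, -0.3]
finger_gap: 74.8
```

{"fn": "servo_tool", "kwargs": {"motion": [[0,0,-2,0,0,0,7.5],[0,0,-6,0,0,0,7.5],[-1,3,-10,0,0,-6,7.5],[-5,8,-12,0,0,-15,7.5],[-9,13,-12,0,0,-25,7.5]]}}

```text
clock: 31.95
eef_pos: [487.9, -176.5, 176.5]
tool_rot: [3.137, -0.001, 0.675]
force: [0.8, -0.1, -0.7]
finger_gap: 75.1
```

```bash
python3 - <<'E'
from n import *
show()
from h import *
for n in('scene','top'):
    c=manip.capture(n);pickle.dump(c,open(n+'9.pkl','wb'));r=(slice(120,240),slice(230,360)) if n=='scene' else (slice(120,245),slice(295,430));cv2.imwrite('pics/%s9.png'%n,cv2.resize(c['frame'][r][...,::-1],None,fx=5,fy=5,interpolation=2)[:600])
E
```

```text
t 31.95 p [ 487.9 -176.5  176.5] rpy [ 1.7974e+02 -4.0000e-02  3.8660e+01] F [ 0.8 -0.1 -0.7] gap 75.1 u,n 288.6 431.2
```

View pics/scene9.png

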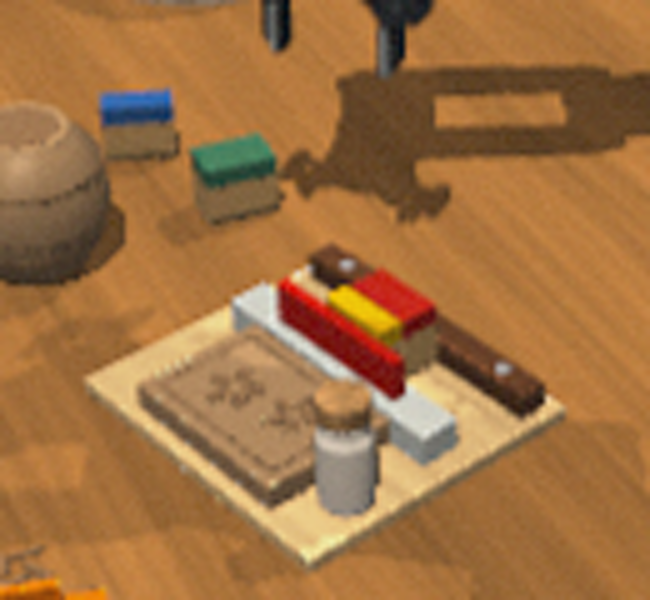

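View pics/top9.png

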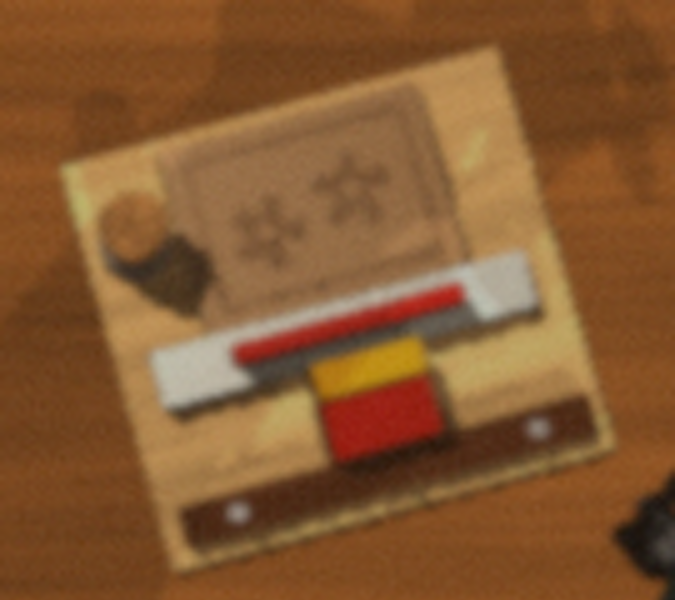

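```bash
python3 - <<'E'
from h import *
U=np.array([np.cos(np.radians(-76.1)),np.sin(np.radians(-76.1))]);N=np.array([-U[1],U[0]])
c=load("top9");f=c['frame'];g=f.astype(np.float32).mean(2);r=f[...,0].astype(np.float32);gr=f[...,1].astype(np.float32)
cv=lambda p:(295+(p[0]+.5)/5-.5,120+(p[1]+.5)/5-.5)
def rep(nm,p,q,z,ch,w=2):
    e=edge(ch,cv(p),cv(q),w=w);L=ray(c,[e[0]-10*e[1],e[0]+10*e[1]],z)[:,:2];print(nm,e[2],round(float(e[3]),2),'n',(L@N).round(1),'u',(L@U).round(1),'ang',np.degrees(np.arctan2(*(L[1]-L[0])[::-1])).round(2))
rep('bar far',(152,350),(525,250),36,g)
rep('yel far',(312,366),(422,337),62,gr);rep('yel/red',(320,402),(430,375),62,gr);rep('red near',(335,460),(442,430),62,r)
rep('yel L',(312,366),(320,402),62,gr);rep('yel R',(422,337),(430,375),62,gr)
rep('bar L',(152,355),(172,410),36,g);rep('bar R',(525,252),(540,308),36,g)
t0=load('top0')['frame'];d=cv2.absdiff(t0,f).max(2);d[:,560:]=0
for nm,(x,y) in dict(blue=(503,181),green=(461,196),pot=(467,135),bowl=(225,152),brush=(153,215),jar=(323,168),small=(284,264)).items():print(nm,d[y-15:y+15,x-15:x+15].mean().round(1))
E
```

```text
bar far 40 0.1 n [554.8 554.8] u [142.2 193.7] ang -76.16
yel far 40 0.1 n [524.4 524.3] u [140.7 191. ] ang -76.21
yel/red 40 0.05 n [505.2 505.2] u [142.6 192.8] ang -76.1
red near 40 0.06 n [474.  474.1] u [138.6 188.7] ang -75.96
yel L 26 0.25 n [539.9 490.9] u [142.  130.9] ang -178.83
yel R 31 0.17 n [537.1 488.1] u [190.7 201.2] ang -153.94
bar L 38 0.06 n [563.8 512.4] u [61.7 63.3] ang -164.36
bar R 38 0.06 n [562.8 511.3] u [261.6 258.8] ang -169.23
blue 31.6
green 40.4
pot 9.3
bowl 8.0
brush 10.6
jar 13.5
small 9.0
```

```bash
python3 -c "
from workcell import manip
print(manip.hand_in())"
```

```text
the job is handed in; nothing more can be done
None
```

The straightedge is pinned along the tile by the yellow and red packing blocks, and I handed the job in at about 32 s of the 72 s allowed.

**What I did**
- I picked the larger white and red straightedge, leaving the small, green and orange look-alikes alone. I lowered it rib up into the slot and slid it against the tile with about 5 N.
- I stood the red block (30 mm) against the fence; contact there reached about 9 N.
- I then lowered the yellow block (18 mm) into the gap left between the red block and the straightedge. It went in without force until it reached the floor, at about 5 N. Together the two fill 48 of the 50 mm.

**Last checks from the top camera**

| Check | Measured |
|---|---|
| Straightedge edge against tile edge | 554.8 and 554.9 mm; angles agree within 0.1° |
| Straightedge past the tile ends | about 30 mm at each end |
| Yellow block across the slot | 505.2 to 524.3 mm |
| Red block across the slot | 474.0 to 505.2 mm |
| Fence face | 474.1 mm |

- **Blocks:** The camera shows them about 1 mm thicker than they are, within its error. Both stand upright near the middle of the slot.
- **Disagreements:** The tile's position by touch was about 1.5 mm off the camera value, within the calibration. My edge fits on the yellow block's short sides were too poor to use.
- **Other objects:** I saw no movement of the jar, bowl, pot, brush or small straightedge. The pixel comparison changed more around the blue and green blocks, which I put down to arm shadows because the scene pictures show them in place.

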